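# Pulse the spice grinder: bayonet lid on, turned half-way to the lock and held

### The job

Give the spice grinder a pulse. Pick up its lid by the grip bar, set it into the grinder's bayonet until it lies flat on the rim, then turn it clockwise (seen from above) against the return spring until the bar points at the long pulse marks, half-way to the lock - do not let it go on and click into the lock. Finish while still gripping the lid and holding it at the pulse marks, and leave the jar, scoop, cup and tin round about where they are.

Things in the scene. Friction and masses are not known exactly. Their poses are not given: they have to be found in the camera images.
- lid_grip (a point): Centre of the grip bar of the loose grinder lid (grey plastic, about 0.12 kg), 40 mm above the lid's underside; x along the bar, z up. Bar 62 mm long (x), 14 mm thick (y), 32 mm tall (16 mm either way of this point), on a cap disc 84 mm across, 16 to 24 mm below this point. The lid starts bar up on the worktop, standing on its spigot. Turned half round it is the same.
- lid_pins (a point): Centre of the lid's two bayonet pins, 35.4 mm straight below lid_grip and 4.6 mm above the lid's underside; axes as lid_grip. Below the cap disc a spigot 68 mm across and 16 mm long, tapered at its foot, carries two steel pins, 8 mm thick with round ends, that point along +x and -x, under the ends of the bar; their tips are 41 mm from the lid's axis.
- grinder: Spice grinder: round steel motor base 98 mm across with a black collar, 112 mm tall, fixed to the worktop by suction feet. Origin at the centre of its underside, on the worktop; z up; +x and -x point at its two pulse marks. All of its collar repeats after half a turn, so the lid goes in either way round.
- grinder_mouth (a point): Centre of the collar's opening, at the rim, 112 mm above the worktop; axes as the grinder's. Opening 71 mm across; two slots 13 mm wide, opposite each other, let the lid's pins through. The lid goes straight down, bar in line with the slots, until its cap disc lies on the rim: lid_grip is then 24 mm above this point. Under the 6 mm lip the pins can run clockwise, and the lid cannot lift.
- slot_mark (a point): White dot on the collar's rim at one of the two entry slots (the other is opposite): 45 degrees anticlockwise, seen from above, from the grinder's x axis, 45.6 mm from its centre.
- pulse_mark (a point): One of the two pulse marks, on the grinder's x axis, 45.6 mm from its centre: a long white bar on the collar's rim that runs on down its outside (the other is opposite). Pulse is 45 degrees clockwise from the slots, half-way to the lock.
- lock_mark (a point): Two white dots on the collar's rim where the bar points when locked (and again opposite): 90 degrees clockwise from the slots. At about 80 degrees the pins click over spring plungers, which then keep the lid locked; the plungers are felt from about 72 degrees.
- switch_ring (a joint): Turn of the switch ring in the collar, rad, 0 at rest, growing clockwise. The lid's pins meet it after about 4 degrees and push it along: about 0.71 when the bar points at the pulse marks, about 1.3 at the lock click. Its spring pushes back with 0.06 N m at rest and 0.12 N m at pulse, and turns a lid let go at pulse back to the slots.
- pepper_jar: Bystander: small round spice jar with a black cap, 41 mm across, 105 mm tall, behind the work. Origin at its underside.
- scoop: Bystander: steel measuring spoon, 37 x 119 x 16 mm, lying on the worktop to the right. Origin at its underside.
- cup: Bystander: small white cup with a handle, 62 x 92 x 51 mm, behind the work. Origin at its underside.
- bean_tin: Bystander: round food tin, 57 mm across, 72 mm tall, behind the work. Origin at its underside.
There are look-alikes about, which are no part of the job. Of the things that look like the grinder, the larger one is meant.

How it is judged:
On the way:
1. the lid lies on the grinder's rim with its pins through the slots, not yet turned (horizontal distance between lid_grip and grinder_mouth below 0.006 m and z of lid_grip in the frame of grinder_mouth below 0.028 m and value of joint switch_ring below 0.3 rad), for 0.1 s.
At the end, for the whole second after the job is handed in: The lid sits in the grinder (centred within 5 mm, seated within 3.5 mm, level within about 4.5 degrees), turned so that its bar is within 11 degrees of the pulse marks with the switch ring pushed to 0.5 - 0.95 rad, and the fingers still hold it there with at least 2 N (horizontal distance between lid_grip and grinder_mouth below 0.005 m and z of lid_grip in the frame of grinder_mouth below 0.0275 m and angle between lid_grip's own z axis and vertical below 0.08 rad and angle between the x axis of lid_grip and the x axis of grinder, either way round below 0.2 rad and value of joint switch_ring between 0.5 and 0.95 rad and contact force between the fingers and lid above 2 N); the arm keeps its last pose, push and grip.
It fails at once if the lid is turned on into the lock (value of joint switch_ring above 1.25 rad).
It fails at once if the pepper jar is disturbed (distance of pepper_jar from where it was at the start of the episode above 0.03 m or angle between pepper_jar's own z axis and vertical above 0.5 rad).
It fails at once if the scoop is disturbed (distance of scoop from where it was at the start of the episode above 0.03 m).
It fails at once if the cup is disturbed (distance of cup from where it was at the start of the episode above 0.03 m or angle between cup's own z axis and vertical above 0.5 rad).
It fails at once if the tin is disturbed (distance of bean_tin from where it was at the start of the episode above 0.03 m or angle between bean_tin's own z axis and vertical above 0.5 rad).
It also fails if it takes over 45 s, if anything falls off the work surface, if the arm or the gripper's body presses on something with over 40 N, if the wrist force passes 120 N, or if a joint passes its speed limit or range.

### The arm

A 6-joint arm with a two-finger parallel gripper is mounted at the origin on a cart in front of the work surface, level with it; the furniture and walls round the work are solid. World frame = base frame: x ahead of the robot, y to its left, z up, the work surface at z = 0. Lengths are in m, angles in rad, forces in N, time in s.
With the tool pointing down it reaches from about 0.35 to 0.95 m from the base axis. Payload 17.4 kg.
Tool frame: the origin (TCP) lies on the centre line of the jaws, within the pads' length; the fingertips stand bot.nose_length ahead of it and the grasp point (between the pads) lies 3 mm ahead of it (bot.nose_length is the distance from the TCP to the fingertips, in m); z points along the fingers, y is the line along which they close (so a half turn about z gives the same grasp; the last joint's range is limited). The gripper opens to 93 mm and grips with 3 to 60 N. Pads are 15 mm wide; open, the fingers measure 128 mm over their backs; the gripper's body (75 mm by 188 mm) begins 65 mm behind the grasp point.
Start: joints at [-1.207, 0.116, 1.442, -0, 1.584, -0.038], TCP at [0.264, -0.621, 0.241] pointing down, gripper open.
Joint ranges: [-2.83, 2.83], [-0.83, 2.19], [0.07, 2.5], [-1.14, 4.28], [0.01, 3], [-2.97, 2.97]. Speed limits (rad/s): [1.89, 1.89, 2.22, 3.14, 3.14, 3.14].

### API

Orientations are given as a unit quaternion [w, x, y, z].
In Python, from workcell import bot gives the robot as it stands. The module is installed in compiled form; this text tells all that it offers.
- The arm moves only by the tool jog_arm, never from a script. Its argument "rows" is a list of rows, each a list of 4 numbers: the shift along the tool's x, y, z in units of 50 mm (1.0 is 50 mm), then the turn about the tool's z in rad. In form: [[dx, dy, dz, yaw], ...]. A call has exactly 5 rows; each row shifts and turns the commanded pose from where the row before left it, along the tool's axes as they then stand; what a row does not reach is not made up. A row lasts 1/10 s, in which the tool goes at most 50 mm and 8.59 degrees, less where a joint would pass 70% of its speed; a pose out of reach is approached as far as the arm can. A call is refused whole if a number of a shift passes 1 or a number of a turn 0.15, either way. A call with a gripper value outside its range is refused whole. "claw" is the opening in per cent of the stroke, from 0 (shut) to 100 (fully open), set as the call begins (left out, the last holds). The fingers move at their own pace and stop on an object; "squeeze" is the grip in N (left out, the last holds). Time passes only in rows, so rows that do not move let the fingers close, or fill a call up. It gives the time, the measured TCP pose, the force, the opening and the grip force at its end, in the units of the state.
- bot.state(): the state, without advancing time (a new reading comes with each control period).
- bot.read_camera(name): name is "scene" or "top"; returns the picture (400x640x3 uint8, red, green, blue); there is no depth.
- bot.get_calibration(name): a dict with "fov_y" (degrees; the focal length in pixels is half the picture's height over the tangent of half this angle, whatever the lens; pixels are square), "cx", "cy" (the principal point, pixels), "distortion" ([k1, k2, p1, p2, k3] as OpenCV has them; the pictures are not rectified), "T" (4x4, takes a point from camera to world coordinates). Camera axes: x right, y up, looking along -z (the intrinsics and any distortion apply to the point x, -y, -z); pixel columns grow to the right and rows downward; lengths in m; the calibration is good to about 2 mm. A picture is of the moment at which its call begins. get_calibration takes no time and is no camera call.
- bot.sign_off(): hands the job in; it is judged then, once.
Trained networks look in the newest picture that a camera, given by its name, has taken for a name from the list of things; names that differ only in an ending like _2 or _b are one class to them, and where a whole thing is asked for, a point or a joint stands for the part that bears it (a point fixed in the world has none). Each returns a list of dicts, best first, with "conf" (0 to 1); they miss things now and then, are a little off and sometimes report something else, mostly with a low value. They report only what shows in the picture. A call takes as long as a camera call. They do not tell look-alikes from the thing itself.
- bot.trace(camera, name): "region" (400x640 bool, what is visible of it) and "point" ([column, row] in pixels, amid what is visible of it).
The state is a dict: "time": time; "joints": joint angles; "joint_vel": joint speeds; "effort": joint torques, N m; "tcp_pos": TCP position; "tcp_rot": TCP orientation; "contact_force": force on the tool from outside, world axes, zero at the start; "wrist_torque": the same for the moment, N m; "width": finger opening in m; "grip_force": force on a finger pad.
Only numpy, scipy, OpenCV 4.12 (cv2) and the standard library are available. Lean on these libraries where they do the work, as an engineer would, in place of code of your own. Each camera call takes 0.05 s, during which the arm holds its last target. There are 200 camera calls.

## Working session

There is one attempt and no reset: what is moved stays moved. The work goes in short steps, Python scripts to look and compute and a tool call to move; the robot and the scene stay as the last step left them, time stands still between calls to the robot, and variables do not carry over. Pictures are saved under pics/ and viewed, at most 10 in all, crops included, and the job is handed in when it is done.

Besides the shell and the picture viewer there is one more tool, called in YAML: its name, and indented under it one key for each argument. jog_arm: Moves the arm, as the interface text tells. Its arguments: {"type":"object","properties":{"rows":{"type":"array","items":{"type":"array","items":{"type":"number"}}},"claw":{"type":"number"},"squeeze":{"type":"number"}},"required":["rows"]}

```bash
mkdir -p pics
cat > h.py <<'E'
import numpy as np, cv2
from workcell import bot
def cal(n):
    c=bot.get_calibration(n); f=200/np.tan(np.radians(c["fov_y"])/2)
    return np.array([[f,0,c["cx"]],[0,f,c["cy"]],[0,0,1.]]),np.array(c["distortion"],float),np.array(c["T"])
def ray2z(n,px,z):
    K,d,T=cal(n); u=cv2.undistortPoints(np.array(px,float).reshape(-1,1,2),K,d).reshape(-1,2)
    r=np.c_[u[:,0],-u[:,1],-np.ones(len(u))]@T[:3,:3].T; o=T[:3,3]
    return o+r*((z-o[2])/r[:,2])[:,None]
def proj(n,P):
    K,d,T=cal(n); p=(np.atleast_2d(P)-T[:3,3])@T[:3,:3]
    return cv2.projectPoints(p*[1,-1,-1],np.zeros(3),np.zeros(3),K,d)[0].reshape(-1,2)
E
python3 - <<'E'
from h import *
for n in("scene","top"):
    im=bot.read_camera(n); cv2.imwrite(f"pics/{n}0.png",im[...,::-1]); K,d,T=cal(n); print(n,K[0,0],T.round(3).tolist(),d)
    for o in("lid_grip","grinder","slot_mark","pulse_mark","lock_mark","pepper_jar","cup","bean_tin","scoop"):
        print(o,[(round(r["conf"],2),np.round(r["point"]).tolist(),int(r["region"].sum())) for r in bot.trace(n,o)])
print(bot.nose_length,bot.state())
E
```

```text
scene 516.889076418538 [[-0.774, 0.461, -0.435, -0.044], [-0.634, -0.575, 0.518, 0.611], [-0.012, 0.676, 0.737, 1.11], [0.0, 0.0, 0.0, 1.0]] [-0.0050387  0.         0.         0.         0.       ]
lid_grip [(0.67, [281.0, 314.0], 883)]
grinder [(0.89, [345.0, 234.0], 1906), (0.68, [311.0, 275.0], 1047)]
slot_mark [(0.69, [344.0, 235.0], 1835), (0.55, [309.0, 272.0], 997)]
pulse_mark [(0.81, [306.0, 271.0], 975), (0.69, [345.0, 235.0], 1743)]
lock_mark [(0.83, [306.0, 274.0], 1020), (0.77, [348.0, 236.0], 1841)]
pepper_jar [(0.61, [266.0, 223.0], 472)]
cup [(0.65, [229.0, 254.0], 596)]
bean_tin [(0.62, [306.0, 197.0], 584), (0.5, [345.0, 233.0], 1822)]
scoop []
top 365.4290298912778 [[0.004, 0.997, -0.076, 0.49], [-1.0, 0.005, 0.015, -0.054], [0.015, 0.076, 0.997, 1.013], [0.0, 0.0, 0.0, 1.0]] [-0.00770855  0.          0.          0.          0.        ]
lid_grip [(0.63, [231.0, 241.0], 817), (0.38, [333.0, 242.0], 1258)]
grinder [(0.85, [276.0, 238.0], 625), (0.79, [333.0, 243.0], 1252)]
slot_mark [(0.85, [332.0, 242.0], 1280), (0.73, [273.0, 234.0], 562), (0.63, [298.0, 166.0], 261
[... 379 characters left out ...]
: array([-1.20681303e+00,  1.16016094e-01,  1.44161008e+00, -1.53643469e-05,
        1.58398742e+00, -3.78151323e-02]), 'joint_vel': array([ 3.53118853e-04,  4.16475472e-05, -2.01703893e-03, -1.88570399e-03,
        3.33101589e-04,  1.29711087e-03]), 'effort': array([-2.38254463e-03, -7.21022272e+01, -6.22767019e+01,  7.79340416e-02,
        1.82434812e-02,  4.47837147e-05]), 'tcp_pos': array([ 0.26395599, -0.62125821,  0.24062902]), 'tcp_rot': array([-9.08294809e-06,  9.79887556e-01,  1.99550439e-01, -9.27935858e-06]), 'contact_force': array([ 0.61926095,  0.29693837, -0.08894693]), 'wrist_torque': array([0.0056219 , 0.00814803, 0.02226435]), 'grip_force': 0.0, 'width': 0.09318931443302231}
```

View pics/scene0.png

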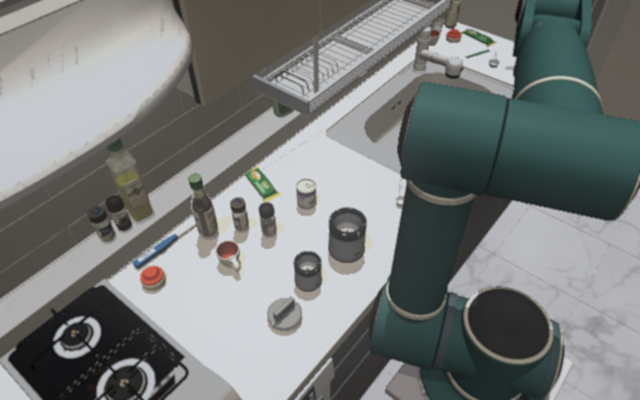

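View pics/top0.png

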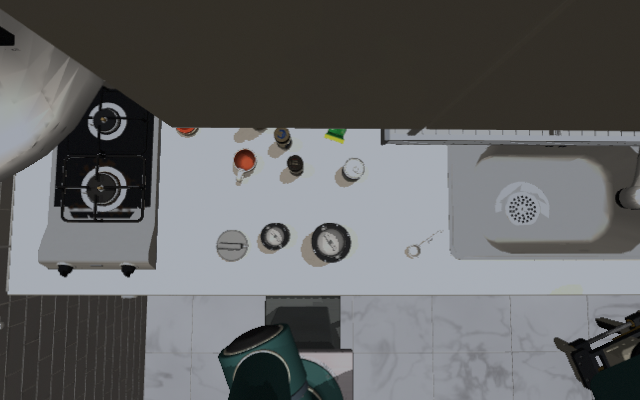

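The lid is at about (232,245) in the top view and (284,314) in the scene view. The large grinder is at (331,242) in the top view, with the small look-alike at (275,236). I'll enlarge them to read the marks.

Run:
```python
from h import *
t=cv2.imread("pics/top0.png"); s=cv2.imread("pics/scene0.png")
R=lambda im,x,y,w,h:cv2.resize(im[y:y+h,x:x+w],(400,400*h//w),interpolation=cv2.INTER_CUBIC)
a=R(t,306,217,50,50);b=R(t,207,220,50,50);c=R(s,320,200,56,42);d=R(s,256,290,56,42)
cv2.imwrite("pics/c0.png",np.vstack([np.hstack([a,b])]));cv2.imwrite("pics/c1.png",np.hstack([c,d]))
for n in("top","scene"):
  for o,z,ref in(("lid_grip",.03,None),("grinder",.112,None)):
    for r in bot.trace(n,o):
      m=r["region"].astype(np.uint8); ct=max(cv2.findContours(m,0,2)[0],key=cv2.contourArea)
      e=cv2.fitEllipse(ct); print(n,o,round(r["conf"],2),np.round(e[0],1),np.round(e[1],1),ray2z(n,e[0],z).round(4))
```

```text
top lid_grip 0.63 [232.1 245.2] [31.1 32. ] [[0.4359 0.1651 0.03  ]]
top lid_grip 0.38 [330.9 242.4] [38.1 40.2] [[ 0.4442 -0.0983  0.03  ]]
top grinder 0.85 [275.3 236.5] [26.3 28.9] [[0.4618 0.0417 0.112 ]]
top grinder 0.79 [330.8 242.4] [38.1 40.6] [[ 0.448  -0.0942  0.112 ]]
scene lid_grip 0.67 [284.2 313.2] [31.3 34.1] [[0.4293 0.1712 0.03  ]]
scene grinder 0.89 [346.8 234.7] [43.1 57.8] [[ 0.4201 -0.0592  0.112 ]]
scene grinder 0.68 [307.9 270.7] [31.6 43. ] [[0.4256 0.0848 0.112 ]]
```

View pics/c0.png

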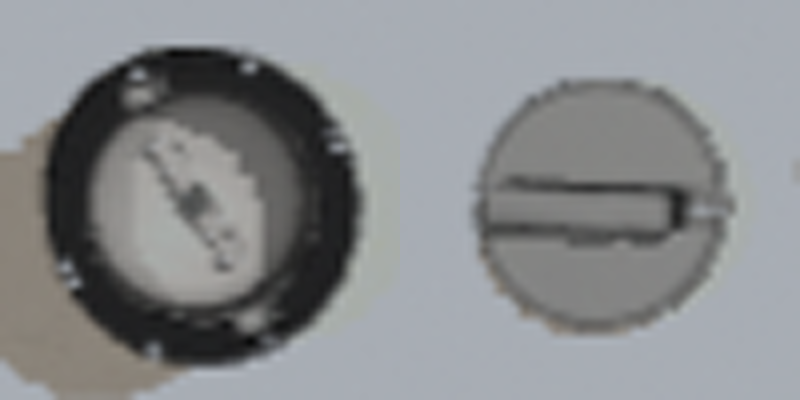

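View pics/c1.png

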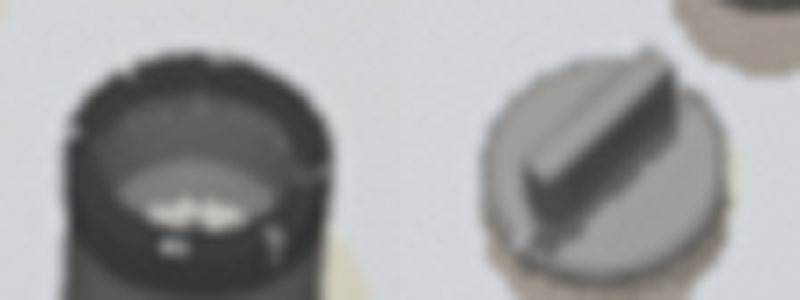

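```bash
cat > fit.py <<'E'
from h import *
from scipy.optimize import least_squares
def px(c,o,s): return (np.array(c,float)+.5)/s-.5+o
t=px([[137,75],[248,65],[337,140],[68,272],[153,350],[267,342]],[306,217],8)
s=px([[175,245],[272,228],[75,130],[128,72],[213,62]],[320,200],400/56)
# snap to local bright blob centroid
def snap(im,p,r=1.5):
    g=im.astype(float).mean(2); out=[]
    for q in p:
        for _ in range(3):
            yy,xx=np.mgrid[:400,:640]; w=((xx-q[0])**2+(yy-q[1])**2<=r*r+2)*1.; 
            v=np.clip(g-np.median(g[w>0]),0,None)*w; q=np.array([(v*xx).sum(),(v*yy).sum()])/max(v.sum(),1e-9)
        out.append(q)
    return np.array(out)
if __name__=="__main__":
    T=cv2.imread("pics/top0.png");S=cv2.imread("pics/scene0.png")
    ts=snap(T,t); print((ts-t).round(1).tolist())
    ang=np.radians([45,0,-45,135,180,225])
    def P(v,a): return np.c_[v[0]+.0456*np.cos(v[2]+a),v[1]+.0456*np.sin(v[2]+a),0*a+.112]
    for q in(t,ts):
        r=least_squares(lambda v:(proj("top",P(v,ang))-q).ravel(),[.45,-.095,-.3]);print(r.x,np.degrees(r.x[2]),r.fun.reshape(-1,2).round(1).tolist())
    print("scene pred",((proj("scene",P(r.x,ang))-[320,200]+.5)*400/56-.5).round().tolist())
    sa=np.radians([135,180]); q=s[[0,1]]
    print("lid", ray2z("top",px([[182,209],[110,183],[280,190],[90,233],[265,240]],[207,220],8),.056).round(4).tolist())
    print("lid sc", ray2z("scene",px([[198,115],[125,165],[145,182],[250,47],[273,68]],[256,290],400/56),.056).round(4).tolist())
E
python3 fit.py
```

```text
[[0.1, -0.1], [0.6, -3.3], [2.5, -1.0], [-0.1, 0.9], [-0.4, 2.6], [1.1, 2.3]]
[ 0.44784062 -0.09419109 -0.3261478 ] -18.686892407819116 [[-0.1, -0.3], [0.2, 0.1], [-0.3, 0.1], [-0.0, 0.1], [0.1, -0.1], [0.1, -0.0]]
[ 0.44722962 -0.09570334 -0.31629413] -18.122318585218924 [[0.2, 0.1], [0.0, 3.6], [-2.3, 1.2], [0.8, -0.3], [1.3, -2.4], [-0.2, -2.1]]
scene pred [[69.0, 132.0], [123.0, 72.0], [217.0, 59.0], [172.0, 249.0], [270.0, 235.0], [322.0, 172.0]]
lid [[0.436, 0.1664, 0.056], [0.4442, 0.1899, 0.056], [0.4422, 0.1349, 0.056], [0.4281, 0.196, 0.056], [0.4261, 0.1394, 0.056]]
lid sc [[0.433, 0.1679, 0.056], [0.439, 0.1969, 0.056], [0.4297, 0.1974, 0.056], [0.4369, 0.1375, 0.056], [0.4256, 0.1389, 0.056]]
```

Fits agree across both views. The grinder is at (0.448,-0.094) with yaw -18.7°, so its slots are at 26.3°. The lid bar is at (0.435,0.167), with its axis at about 87.7°.

```bash
cat > plan.py <<'E'
import sys
from h import *
from scipy.spatial.transform import Rotation as R
x,y,z,phi,n=[float(a) for a in sys.argv[1:6]]; n=int(n)
s=bot.state(); q=s["tcp_rot"]; M=R.from_quat(np.r_[q[1:],q[0]]).as_matrix()
p0=np.array(s["tcp_pos"]); f0=np.arctan2(M[1,0],M[0,0]); f1=np.radians(phi)
print("t",s["time"],"p",p0.round(4),"phi",np.degrees(f0).round(2),"z",M[:,2].round(4),"F",np.round(s["contact_force"],1),"Tq",np.round(s["wrist_torque"],2),"w",round(s["width"],4),"g",round(s["grip_force"],1),"j",np.round(s["joints"],2))
d=(np.array([x,y,z])-p0)/n/.05; w=(f1-f0)/n
for i in range(n):
    f=f0+w*i; print([round(float(v),2) for v in (d[0]*np.cos(f)+d[1]*np.sin(f), d[0]*np.sin(f)-d[1]*np.cos(f), -d[2])]+[round(float(-w),3)],end=",")
print()
E
python3 plan.py .435 .167 .15 87.7 20
```

```text
t 1.2 p [ 0.2639 -0.6212  0.2406] phi 23.02 z [-0.  0. -1.] F [-0.2 -0.9 -0.3] Tq [-0.05  0.   -0.02] w 0.0935 g 0.0 j [-1.21  0.12  1.44 -0.    1.58 -0.04]
[0.47, -0.66, 0.09, -0.056],[0.5, -0.63, 0.09, -0.056],[0.54, -0.6, 0.09, -0.056],[0.57, -0.57, 0.09, -0.056],[0.6, -0.54, 0.09, -0.056],[0.63, -0.5, 0.09, -0.056],[0.66, -0.47, 0.09, -0.056],[0.68, -0.43, 0.09, -0.056],[0.71, -0.39, 0.09, -0.056],[0.73, -0.35, 0.09, -0.056],[0.75, -0.31, 0.09, -0.056],[0.76, -0.26, 0.09, -0.056],[0.78, -0.22, 0.09, -0.056],[0.79, -0.18, 0.09, -0.056],[0.8, -0.13, 0.09, -0.056],[0.8, -0.09, 0.09, -0.056],[0.81, -0.04, 0.09, -0.056],[0.81, 0.0, 0.09, -0.056],[0.81, 0.05, 0.09, -0.056],[0.8, 0.09, 0.09, -0.056],
```

jog_arm:
  rows:
    - [0.47, -0.66, 0, -0.056]
    - [0.5, -0.63, 0, -0.056]
    - [0.54, -0.6, 0, -0.056]
    - [0.57, -0.57, 0, -0.056]
    - [0.6, -0.54, 0, -0.056]
  claw: 60

```text
time: 1.7
tcp_pos: [0.3071, -0.4226, 0.2407]
tcp_rot: [0.0, 0.942, 0.335, 0.0]
contact_force: [0.5, -0.7, 0.4]
width: 0.0582
grip_force: 0.0
```

jog_arm:
  rows:
    - [0.63, -0.5, 0, -0.056]
    - [0.66, -0.47, 0, -0.056]
    - [0.68, -0.43, 0, -0.056]
    - [0.71, -0.39, 0, -0.056]
    - [0.73, -0.35, 0, -0.056]

```text
time: 2.2
tcp_pos: [0.3504, -0.2254, 0.2408]
tcp_rot: [0.0, 0.886, 0.463, 0.0]
contact_force: [1.1, -0.6, -0.1]
width: 0.0559
grip_force: 0.0
```

jog_arm:
  rows:
    - [0.75, -0.31, 0, -0.056]
    - [0.76, -0.26, 0, -0.056]
    - [0.78, -0.22, 0, -0.056]
    - [0.79, -0.18, 0, -0.056]
    - [0.8, -0.13, 0, -0.056]

```text
time: 2.7
tcp_pos: [0.3947, -0.0279, 0.241]
tcp_rot: [0.0, 0.813, 0.583, 0.0]
contact_force: [1.1, -0.5, 0.2]
width: 0.0559
grip_force: 0.0
```

```bash
python3 plan.py .435 .167 .12 87.7 6
```

```text
t 2.7 p [ 0.3947 -0.0279  0.241 ] phi 71.28 z [ 1.1e-03 -2.0e-04 -1.0e+00] F [ 1.1 -0.5  0.2] Tq [-0.06 -0.01 -0.01] w 0.0559 g 0.0 j [-0.14 -0.53  1.99 -0.    1.68  0.19]
[0.66, -0.08, 0.4, -0.048],[0.66, -0.05, 0.4, -0.048],[0.66, -0.02, 0.4, -0.048],[0.66, 0.01, 0.4, -0.048],[0.66, 0.05, 0.4, -0.048],[0.66, 0.08, 0.4, -0.048],
```

jog_arm:
  rows:
    - [0.66, -0.08, 0.2, -0.048]
    - [0.66, -0.05, 0.3, -0.048]
    - [0.66, -0.02, 0.4, -0.048]
    - [0.66, 0.01, 0.4, -0.048]
    - [0.66, 0.05, 0.4, -0.048]

```text
time: 3.2
tcp_pos: [0.4285, 0.1339, 0.1552]
tcp_rot: [0.0, 0.737, 0.676, 0.0]
contact_force: [0.6, -0.5, 0.2]
width: 0.0564
grip_force: 0.0
```

```bash
python3 plan.py .435 .167 .085 87.7 3
```

```text
t 3.2 p [0.4285 0.1339 0.1552] phi 85.03 z [ 9.e-04  2.e-04 -1.e+00] F [ 0.6 -0.5  0.2] Tq [-0.02 -0.12 -0.02] w 0.0564 g 0.0 j [ 0.25 -0.36  2.02 -0.    1.49  0.33]
[0.22, 0.02, 0.47, -0.016],[0.22, 0.03, 0.47, -0.016],[0.22, 0.03, 0.47, -0.016],
```

jog_arm:
  rows:
    - [0.22, 0.02, 0.47, -0.016]
    - [0.22, 0.03, 0.47, -0.016]
    - [0.22, 0.03, 0.47, -0.016]
    - [0, 0, 0, 0]
    - [0, 0, 0, 0]

```text
time: 3.7
tcp_pos: [0.4349, 0.1649, 0.0857]
tcp_rot: [-0.0, 0.721, 0.692, -0.0]
contact_force: [-0.1, -0.7, 0.9]
width: 0.0558
grip_force: 0.0
```

```bash
python3 plan.py .435 .167 .049 87.7 3
python3 - <<'E'
from h import *
im=bot.read_camera("scene")[...,::-1]
a=cv2.resize(im[270:350,230:340],(770,560),interpolation=cv2.INTER_CUBIC);cv2.imwrite("pics/g0.png",a)
E
```

```text
t 3.7 p [0.4349 0.1649 0.0857] phi 87.65 z [-4.e-04 -3.e-04 -1.e+00] F [-0.1 -0.7  0.9] Tq [-0.05 -0.13 -0.  ] w 0.0558 g 0.0 j [ 0.31 -0.27  2.06 -0.    1.35  0.35]
[0.01, 0.0, 0.24, -0.0],[0.01, 0.0, 0.24, -0.0],[0.01, 0.0, 0.24, -0.0],
```

View pics/g0.png

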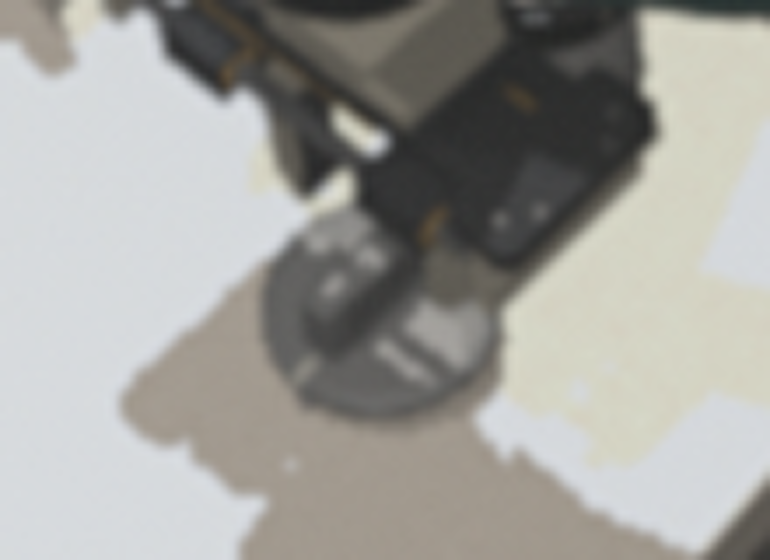

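The open fingers sit either side of the bar (near (350,300) in the crop). I'll descend and close.

jog_arm:
  rows:
    - [0.02, 0, 0.24, 0]
    - [0.02, 0, 0.24, 0]
    - [0, 0, 0.24, 0]
    - [0, 0, 0, 0]
    - [0, 0, 0, 0]

```text
time: 4.25
tcp_pos: [0.4349, 0.1669, 0.0488]
tcp_rot: [-0.0, 0.722, 0.692, -0.0]
contact_force: [0.3, 0.1, 0.7]
width: 0.0558
grip_force: 0.0
```

jog_arm:
  rows:
    - [0, 0, 0, 0]
    - [0, 0, 0, 0]
    - [0, 0, 0, 0]
    - [0, 0, 0, 0]
    - [0, 0, 0, 0]
  claw: 0
  squeeze: 40

```text
time: 4.75
tcp_pos: [0.435, 0.167, 0.0492]
tcp_rot: [0.0, 0.721, 0.692, 0.0]
contact_force: [-0.4, 0.1, -0.4]
width: 0.02
grip_force: 0.0
```

```bash
python3 plan.py .435 .167 .22 87.7 5
```

```text
t 4.75 p [0.435  0.167  0.0492] phi 87.65 z [ 1.e-04  0.e+00 -1.e+00] F [-0.4  0.1 -0.4] Tq [-0.04 -0.07  0.03] w 0.02 g 0.0 j [ 0.31 -0.23  2.09 -0.    1.28  0.35]
[-0.0, -0.0, -0.68, -0.0],[-0.0, -0.0, -0.68, -0.0],[-0.0, -0.0, -0.68, -0.0],[-0.0, -0.0, -0.68, -0.0],[-0.0, -0.0, -0.68, -0.0],
```

Still closing; I'll give it more time.

jog_arm:
  rows:
    - [0, 0, 0, 0]
    - [0, 0, 0, 0]
    - [0, 0, 0, 0]
    - [0, 0, 0, 0]
    - [0, 0, 0, 0]

```text
time: 5.25
tcp_pos: [0.4351, 0.1671, 0.0492]
tcp_rot: [0.0, 0.721, 0.692, 0.0]
contact_force: [0.2, 0.1, 0.8]
width: 0.0138
grip_force: 40.0
```

jog_arm:
  rows:
    - [0, 0, -0.2, 0]
    - [0, 0, -0.6, 0]
    - [0, 0, -0.9, 0]
    - [0, 0, -0.9, 0]
    - [0, 0, -0.8, 0]

```text
time: 5.75
tcp_pos: [0.4347, 0.1669, 0.222]
tcp_rot: [0.0, 0.721, 0.692, 0.0]
contact_force: [0.5, 0.6, -1.2]
width: 0.0137
grip_force: 40.0
```

```bash
python3 plan.py .448 -.094 .21 26.3 13
```

```text
t 5.75 p [0.4347 0.1669 0.222 ] phi 87.65 z [ 9.e-04  3.e-04 -1.e+00] F [ 0.5  0.6 -1.2] Tq [ 0.04 -0.13 -0.11] w 0.0137 g 40.0 j [ 0.31 -0.35  1.9   0.    1.59  0.35]
[-0.4, 0.04, 0.02, 0.082],[-0.4, 0.07, 0.02, 0.082],[-0.39, 0.1, 0.02, 0.082],[-0.38, 0.13, 0.02, 0.082],[-0.37, 0.16, 0.02, 0.082],[-0.35, 0.19, 0.02, 0.082],[-0.33, 0.22, 0.02, 0.082],[-0.32, 0.25, 0.02, 0.082],[-0.29, 0.27, 0.02, 0.082],[-0.27, 0.3, 0.02, 0.082],[-0.24, 0.32, 0.02, 0.082],[-0.22, 0.34, 0.02, 0.082],[-0.19, 0.35, 0.02, 0.082],
```

jog_arm:
  rows:
    - [-0.4, 0.04, 0.02, 0.082]
    - [-0.4, 0.07, 0.02, 0.082]
    - [-0.39, 0.1, 0.02, 0.082]
    - [-0.38, 0.13, 0.02, 0.082]
    - [-0.37, 0.16, 0.02, 0.082]

```text
time: 6.25
tcp_pos: [0.4395, 0.0656, 0.2147]
tcp_rot: [0.0, 0.848, 0.53, 0.0]
contact_force: [0.1, -0.1, -0.7]
width: 0.014
grip_force: 40.0
```

jog_arm:
  rows:
    - [-0.35, 0.19, 0.02, 0.082]
    - [-0.33, 0.22, 0.02, 0.082]
    - [-0.32, 0.25, 0.02, 0.082]
    - [-0.29, 0.27, 0.02, 0.082]
    - [-0.27, 0.3, 0.02, 0.082]

```text
time: 6.75
tcp_pos: [0.4448, -0.0343, 0.2097]
tcp_rot: [0.0, 0.938, 0.346, 0.0]
contact_force: [-0.5, 0.1, -0.1]
width: 0.0137
grip_force: 40.0
```

jog_arm:
  rows:
    - [-0.24, 0.32, 0.02, 0.082]
    - [-0.22, 0.34, 0.02, 0.082]
    - [-0.19, 0.35, 0.02, 0.082]
    - [0, 0, 0, 0]
    - [0, 0, 0, 0]

```text
time: 7.25
tcp_pos: [0.4482, -0.0936, 0.2064]
tcp_rot: [-0.0, 0.973, 0.23, -0.0]
contact_force: [0.2, 0.1, -0.8]
width: 0.014
grip_force: 40.0
```

```bash
python3 plan.py .448 -.0942 .175 26.3 5
python3 - <<'E'
from h import *
T=bot.read_camera("top")[...,::-1];S=bot.read_camera("scene")[...,::-1]
cv2.imwrite("pics/t1.png",T);cv2.imwrite("pics/s1.png",S)
a=cv2.resize(T[217:267,301:361],(480,400),interpolation=cv2.INTER_CUBIC);b=cv2.resize(S[195:255,310:358],(320,400),interpolation=cv2.INTER_CUBIC)
cv2.imwrite("pics/m1.png",np.hstack([a,b]))
p=np.array(bot.state()["tcp_pos"]); print(p, proj("scene",[p,[.448,-.0942,.112]]),proj("top",p))
for n in("top","scene"):
  for r in bot.trace(n,"lid_grip")[:2]:
    e=cv2.fitEllipse(max(cv2.findContours(r["region"].astype(np.uint8),0,2)[0],key=cv2.contourArea)); print(n,r["conf"],e)
E
```

```text
t 7.25 p [ 0.4482 -0.0936  0.2064] phi 26.6 z [-1.e-04  3.e-04 -1.e+00] F [ 0.2  0.1 -0.8] Tq [-0.    0.03  0.  ] w 0.014 g 40.0 j [-0.26 -0.36  1.93  0.    1.57  0.84]
[-0.0, 0.0, 0.13, 0.001],[-0.0, 0.0, 0.13, 0.001],[-0.0, 0.0, 0.13, 0.001],[-0.0, 0.0, 0.13, 0.001],[-0.0, 0.0, 0.13, 0.001],
[ 0.44833398 -0.09305044  0.20643914] [[347.12629261 195.66308156]
 [346.26023139 221.04410283]] [[332.17646641 244.22289739]]
```

View pics/m1.png

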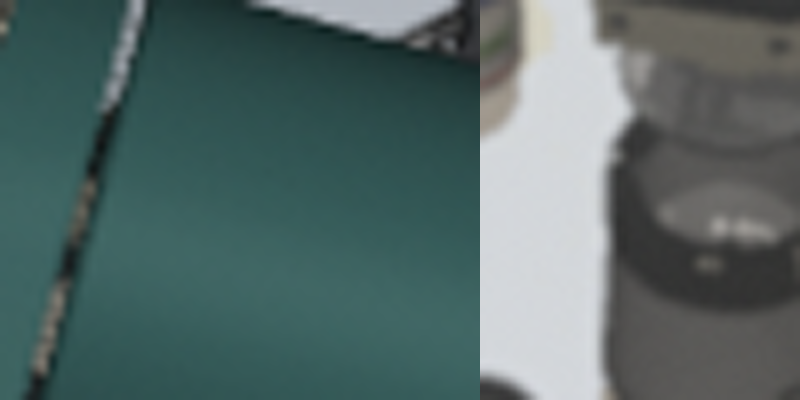

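The top view is blocked by the arm; the scene view shows the lid above the collar. I'll go down to just above the rim, then check the lid against a projected outline.

jog_arm:
  rows:
    - [0, 0.01, 0.2, 0]
    - [0, 0.01, 0.2, 0]
    - [0, 0, 0.2, 0]
    - [0, 0, 0.18, 0]
    - [0, 0, 0, 0]

```text
time: 7.95
tcp_pos: [0.4483, -0.0943, 0.1654]
tcp_rot: [-0.001, 0.973, 0.23, -0.001]
contact_force: [-0.8, -0.9, -1.2]
width: 0.0139
grip_force: 40.0
```

```bash
cat > ov.py <<'E'
from h import *
import sys
S=np.ascontiguousarray(bot.read_camera("scene")[...,::-1]); p=np.array(bot.state()["tcp_pos"])
x0,y0,w,h,k=305,180,80,75,8
im=cv2.resize(S[y0:y0+h,x0:x0+w],(w*k,h*k),interpolation=cv2.INTER_CUBIC)
a=np.linspace(0,2*np.pi,60)
for c,r,z,col in(((p[0],p[1]),.042,p[2]-.025,(0,255,0)),((p[0],p[1]),.042,p[2]-.033,(0,255,0)),((.4478,-.0942),.049,.112,(0,0,255)),((.4478,-.0942),.0355,.112,(0,0,255))):
    P=np.c_[c[0]+r*np.cos(a),c[1]+r*np.sin(a),0*a+z]
    cv2.polylines(im,[(((proj("scene",P)-[x0,y0]+.5)*k-.5)*16).round().astype(np.int32)],True,col,1,cv2.LINE_AA,4)
cv2.imwrite(sys.argv[1],im)
E
python3 plan.py .448 -.0942 .16 26.3 2; python3 ov.py pics/o1.png
```

```text
t 7.95 p [ 0.4483 -0.0943  0.1654] phi 26.58 z [-2.2e-03  6.0e-04 -1.0e+00] F [-0.8 -0.9 -1.2] Tq [0.   0.04 0.  ] w 0.0139 g 40.0 j [-0.26 -0.34  1.98  0.    1.5   0.84]
[-0.0, -0.0, 0.05, 0.002],[-0.0, -0.0, 0.05, 0.002],
```

View pics/o1.png

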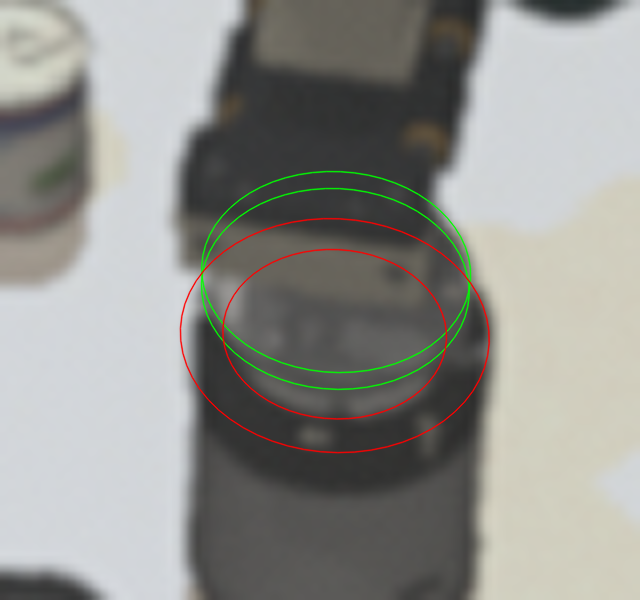

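jog_arm:
  rows:
    - [0, 0, 0.05, 0]
    - [0, 0, 0.05, 0]
    - [0, 0, 0.04, 0]
    - [0, 0, 0.04, 0]
    - [0, 0, 0, 0]

```text
time: 8.5
tcp_pos: [0.4488, -0.0945, 0.1579]
tcp_rot: [-0.0, 0.973, 0.23, -0.0]
contact_force: [0.2, 0.4, -1.7]
width: 0.0134
grip_force: 40.0
```

```bash
python3 plan.py .448 -.0942 .145 26.3 4
```

```text
t 8.5 p [ 0.4488 -0.0945  0.1579] phi 26.57 z [-3.e-04  1.e-04 -1.e+00] F [ 0.2  0.4 -1.7] Tq [-0.02 -0.04  0.03] w 0.0134 g 40.0 j [-0.26 -0.34  1.99  0.    1.49  0.84]
[-0.0, -0.0, 0.06, 0.001],[-0.0, -0.0, 0.06, 0.001],[-0.0, -0.0, 0.06, 0.001],[-0.0, -0.0, 0.06, 0.001],
```

jog_arm:
  rows:
    - [-0.01, 0, 0.05, 0]
    - [-0.01, 0, 0.05, 0]
    - [0, 0, 0.05, 0]
    - [0, 0, 0, 0]
    - [0, 0, 0, 0]

```text
time: 9.0
tcp_pos: [0.4479, -0.0949, 0.1506]
tcp_rot: [-0.0, 0.973, 0.23, -0.0]
contact_force: [-0.4, -0.1, -0.4]
width: 0.0135
grip_force: 40.0
```

```bash
python3 plan.py .448 -.0942 .145 26.3 4
```

```text
t 9.0 p [ 0.4479 -0.0949  0.1506] phi 26.57 z [-1.e-04  0.e+00 -1.e+00] F [-0.4 -0.1 -0.4] Tq [ 0.01 -0.03 -0.02] w 0.0135 g 40.0 j [-0.26 -0.34  2.    0.    1.48  0.84]
[0.0, -0.0, 0.03, 0.001],[0.0, -0.0, 0.03, 0.001],[0.0, -0.0, 0.03, 0.001],[0.0, -0.0, 0.03, 0.001],
```

It's sliding in with no force, pins in the slots.

jog_arm:
  rows:
    - [0, 0, 0.04, 0]
    - [0, 0, 0.04, 0]
    - [0, 0, 0.04, 0]
    - [0, 0, 0, 0]
    - [0, 0, 0, 0]

```text
time: 9.5
tcp_pos: [0.448, -0.0949, 0.1452]
tcp_rot: [0.0, 0.973, 0.23, 0.0]
contact_force: [-3.5, 0.8, 7.0]
width: 0.0136
grip_force: 40.0
```

```bash
python3 plan.py .448 -.0942 .145 26.3 4
```

```text
t 9.5 p [ 0.448  -0.0949  0.1452] phi 26.57 z [ 3.e-04 -1.e-04 -1.e+00] F [-3.5  0.8  7. ] Tq [0.21 0.69 0.01] w 0.0136 g 40.0 j [-0.26 -0.34  2.01  0.    1.47  0.84]
[0.0, -0.0, 0.0, 0.001],[0.0, -0.0, 0.0, 0.001],[0.0, -0.0, 0.0, 0.001],[0.0, -0.0, 0.0, 0.001],
```

Seated (z 0.1452, 7 N). Now the clockwise turn.

jog_arm:
  rows:
    - [0, 0, 0, 0.05]
    - [0, 0, 0, 0.09]
    - [0, 0, 0, 0.09]
    - [0, 0, 0, 0.09]
    - [0, 0, 0, 0.09]
  squeeze: 55

```text
time: 10.0
tcp_pos: [0.4482, -0.0952, 0.1452]
tcp_rot: [0.0, 1.0, 0.025, 0.0]
contact_force: [-0.8, -1.4, 4.4]
width: 0.0134
grip_force: 55.0
```

```bash
python3 plan.py .448 -.0945 .145 -18.7 5
```

```text
t 10.0 p [ 0.4482 -0.0952  0.1452] phi 2.88 z [ 9.e-04 -7.e-04 -1.e+00] F [-0.8 -1.4  4.4] Tq [-0.28  0.18  0.19] w 0.0134 g 55.0 j [-0.26 -0.33  2.01 -0.    1.46  1.26]
[-0.0, -0.0, 0.0, 0.075],[-0.0, -0.0, 0.0, 0.075],[-0.0, -0.0, 0.0, 0.075],[-0.0, -0.0, 0.0, 0.075],[-0.0, -0.0, 0.0, 0.075],
```

jog_arm:
  rows:
    - [0, 0, 0, 0.1]
    - [0, 0, 0, 0.1]
    - [0, 0, 0, 0.1]
    - [0, 0, 0, 0.08]
    - [0, 0, 0, 0]

```text
time: 10.5
tcp_pos: [0.4482, -0.0951, 0.1452]
tcp_rot: [0.0, 0.987, -0.163, 0.001]
contact_force: [0.5, -2.3, 5.2]
width: 0.0135
grip_force: 55.0
```

```bash
python3 plan.py .448 -.0945 .145 -18.7 5; python3 ov.py pics/o2.png
```

```text
t 10.5 p [ 0.4482 -0.0951  0.1452] phi -18.79 z [ 9.e-04 -6.e-04 -1.e+00] F [ 0.5 -2.3  5.2] Tq [-0.16  0.08  0.  ] w 0.0135 g 55.0 j [-0.26 -0.33  2.01 -0.    1.46  1.63]
[-0.0, -0.0, 0.0, -0.0],[-0.0, -0.0, 0.0, -0.0],[-0.0, -0.0, 0.0, -0.0],[-0.0, -0.0, 0.0, -0.0],[-0.0, -0.0, 0.0, -0.0],
```

View pics/o2.png

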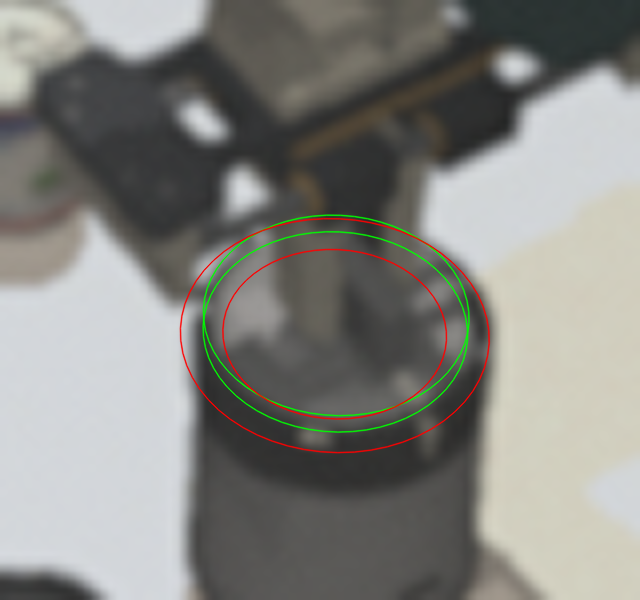

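The lid lies flat, and the white line at its bar end, near (405,380), points at the long pulse mark near (428,430). I'll check the angle and the spring torque numerically.

Run:
```python
from h import *
for r in(.034,.040):
  for d in(-8,0,8,45):
    a=np.radians(180-18.7+d); print(r,d,((proj("scene",[.4482+r*np.cos(a),-.0951+r*np.sin(a),.1202])-[305,180]+.5)*8).round())
q=[]
for i in range(8): bot.read_camera("scene"); s=bot.state(); q.append(np.r_[s["wrist_torque"],s["contact_force"],s["grip_force"]])
print(np.mean(q,0).round(3),np.std(q,0).round(3))
```

```text
0.034 -8 [[385. 388.]]
0.034 0 [[398. 383.]]
0.034 8 [[409. 376.]]
0.034 45 [[442. 331.]]
0.04 -8 [[393. 402.]]
0.04 0 [[409. 395.]]
0.04 8 [[423. 387.]]
0.04 45 [[461. 334.]]
[-1.6800e-01  1.0100e-01 -7.0000e-03  3.8100e-01 -1.5450e+00  5.5140e+00
  5.5002e+01] [0.022 0.025 0.037 0.565 0.549 0.307 0.   ]
```

The angle agrees with pulse. The spring torque reads near zero, though, so I'll test with a small nudge.

jog_arm:
  rows:
    - [0, 0, 0, 0.02]
    - [0, 0, 0, 0.02]
    - [0, 0, 0, 0]
    - [0, 0, 0, 0]
    - [0, 0, 0, 0]

```text
time: 11.45
tcp_pos: [0.4483, -0.0951, 0.1452]
tcp_rot: [0.0, 0.983, -0.181, 0.001]
contact_force: [0.3, -1.7, 5.9]
width: 0.0137
grip_force: 55.0
```

```bash
cat > tq.py <<'E'
from h import *
q=[]
for i in range(8): bot.read_camera("scene"); s=bot.state(); q.append(np.r_[s["wrist_torque"],s["contact_force"],s["tcp_pos"],s["effort"][5]])
print(np.mean(q,0).round(4))
E
python3 tq.py; python3 plan.py .448 -.0945 .145 -18.7 5
```

```text
[-0.1535  0.1092  0.1452  0.1481 -1.4661  5.7276  0.4483 -0.0951  0.1452
  0.1571]
t 11.85 p [ 0.4483 -0.0951  0.1453] phi -20.87 z [ 1.2e-03 -6.0e-04 -1.0e+00] F [ 0.4 -1.8  6.1] Tq [-0.15  0.06  0.15] w 0.0136 g 55.0 j [-0.26 -0.33  2.01 -0.    1.46  1.67]
[-0.0, -0.0, 0.0, -0.008],[-0.0, -0.0, 0.0, -0.008],[-0.0, -0.0, 0.0, -0.008],[-0.0, -0.0, 0.0, -0.008],[-0.0, -0.0, 0.0, -0.008],
```

jog_arm:
  rows:
    - [0, 0, -0.03, 0]
    - [0, 0, -0.03, 0]
    - [0, 0, 0, 0]
    - [0, 0, 0, 0]
    - [0, 0, 0, 0]

```text
time: 12.35
tcp_pos: [0.4477, -0.0949, 0.1471]
tcp_rot: [0.0, 0.983, -0.182, -0.0]
contact_force: [1.4, -2.6, -10.5]
width: 0.0137
grip_force: 55.0
```

```bash
python3 tq.py; python3 plan.py .448 -.0945 .145 -18.7 5
```

```text
[ -0.5     -0.3505   0.131    1.5339  -2.5135 -13.4555   0.4477  -0.0949
   0.1472   0.143 ]
t 12.75 p [ 0.4477 -0.0949  0.1472] phi -20.98 z [-7.e-04  1.e-04 -1.e+00] F [  2.   -2.1 -15.7] Tq [-0.56 -0.35  0.13] w 0.0136 g 55.0 j [-0.26 -0.34  2.01 -0.    1.47  1.67]
[0.0, -0.0, 0.01, -0.008],[0.0, -0.0, 0.01, -0.008],[0.0, -0.0, 0.01, -0.008],[0.0, -0.0, 0.01, -0.008],[0.0, -0.0, 0.01, -0.008],
```

The spring torque is 0.13–0.15 N m and the lid is trapped under the lip. I'll press back down.

jog_arm:
  rows:
    - [0, 0, 0.03, 0]
    - [0, 0, 0.03, 0]
    - [0, 0, 0.01, 0]
    - [0, 0, 0, 0]
    - [0, 0, 0, 0]

```text
time: 13.25
tcp_pos: [0.4483, -0.095, 0.1452]
tcp_rot: [0.0, 0.983, -0.182, 0.001]
contact_force: [-3.2, -2.3, 5.8]
width: 0.0137
grip_force: 55.0
```

```bash
python3 tq.py; python3 plan.py .448 -.0945 .145 -18.7 5
```

```text
[-0.2552  0.5332  0.1355 -2.4735 -2.0632  6.1641  0.4484 -0.0951  0.1452
  0.1234]
t 13.65 p [ 0.4483 -0.0951  0.1452] phi -20.98 z [ 1.5e-03 -4.0e-04 -1.0e+00] F [-3.  -2.3  7. ] Tq [-0.21  0.51  0.11] w 0.0142 g 55.0 j [-0.26 -0.33  2.01 -0.    1.46  1.67]
[-0.0, -0.0, 0.0, -0.008],[-0.0, -0.0, 0.0, -0.008],[-0.0, -0.0, 0.0, -0.008],[-0.0, -0.0, 0.0, -0.008],[-0.0, -0.0, 0.0, -0.008],
```

Seated, level, at about 47° of turn, and held with 55 N.

```bash
python3 -c "
from workcell import bot; print(bot.sign_off())"
```

```text
the job is handed in; nothing more can be done
None
```

The job is handed in (no verdict was shown): the lid is seated in the large grinder, turned clockwise to within about 2° of the pulse marks and short of the lock, and still gripped at 55 N; no contact with the jar, scoop, cup or tin was noticed.

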